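# Clear the parts scale after weighing

### The arm

A 6-joint arm with a two-finger parallel gripper is mounted at the origin on the work surface. World frame = base frame: x ahead of the robot, y to its left, z up, the work surface at z = 0. Lengths are in m, angles in rad, forces in N, time in s.
With the tool pointing down it reaches from about 0.275 to 0.75 m from the base axis. Payload 10.2 kg.
Tool frame: the origin (TCP) lies at the very end of the fingers, on their centre line; the grasp point (between the pads) lies 19 mm behind it (arm.pinch_z is the distance from the TCP to the grasp point, in m); x points along the fingers, y is the direction in which the jaws open and shut, and the axes are right-handed (so a half turn about x gives the same grasp; the last joint's range is limited). The gripper opens to 85 mm and grips with 20 to 120 N. Pads are 22 mm wide; open, the fingers measure 114 mm over their backs; the gripper's body (76 mm by 85 mm) begins 54 mm behind the grasp point. The pads swing forward as they close: fully open they stand 13 mm farther back than shut.
Start: joints at [0.981, 0.313, 1.498, -0, 1.331, -0.223], TCP at [0.188, 0.49, 0.231] pointing down, gripper open.
Joint ranges: [-2.94, 2.94], [-0.97, 2.17], [0.19, 2.56], [-1.23, 4.37], [0.02, 3.11], [-2.88, 2.88]. Speed limits (rad/s): [2.39, 2.39, 3.01, 3.14, 3.14, 3.14].

### API

Orientations are given as a unit quaternion [x, y, z, w].
In Python, from rig import arm gives the robot as it stands. The module is installed in compiled form; this text tells all that it offers.
- The arm moves only by the shell command python3 -m handwheel 'ROWS' [FORCE]. ROWS is JSON, a list of rows, each an object of numbers: "wx", "wy", "wz": the turn, a rotation vector about the tool's x, y, z in rad; "x", "y", "z": the shift along the tool's x, y, z in m; "jaw": the finger opening in m, from 0 to 0.0854. In form: [{"wx": .., "wy": .., "wz": .., "x": .., "y": .., "z": .., "jaw": ..}, ...]. A call has 1 to 12 rows; each row is the pose to reach, as a shift and turn from the pose commanded when the call began, along the tool's axes at that moment; what a row does not reach only later rows make up. A row lasts 1/10 s, in which the tool goes at most 50 mm and 8.59 degrees, less where a joint would pass 70% of its speed; a pose out of reach is approached as far as the arm can. A call with a gripper value outside its range is refused whole. The fingers move at their own pace and stop on an object; FORCE is the grip in N (left out, the last holds). Time passes only in rows, so rows that repeat a pose let the fingers close. It gives the time, the measured TCP pose, the force and the opening at its end, in the units of the state.
- arm.get_obs(): the state, without advancing time (a new reading comes with each control period).
- arm.get_image(name): name is "scene" or "top" or "wrist"; returns a dict with "color" (400x640x3 uint8, red, green, blue), "intrinsics" (3x3 intrinsics, pixels), "rvec" (rotation vector, rad) and "tvec" (3), from world to camera coordinates, as OpenCV has them. Camera axes: x right, y down, z forward; pixel columns grow to the right and rows downward; lengths in m; the calibration is good to about 2 mm. The wrist camera is an equidistant fisheye: a pixel r from the principal point sees the ray r / f radians off the axis. A picture is of the moment at which its call begins. There is no depth.
- arm.finish_job(): hands the job in, once; it reports no verdict.
The state is a dict: "time": time; "joint_pos": joint angles; "qvel": joint speeds; "joint_torque": joint torques, N m; "position": TCP position; "ee_rot": TCP orientation; "contact_force": force on the tool from outside, world axes, zero at the start; "torque": the same for the moment, N m; "finger_gap": finger opening in m.
Only numpy, scipy, OpenCV 4.12 (cv2) and the standard library are available. Lean on these libraries where they do the work, as an engineer would, in place of code of your own. Each camera call takes 0.05 s, during which the arm holds its last target. There are 200 camera calls.

### The job

The weighing is finished, so clear the bench scale: lift the empty steel cup off the scale's pan and, without dropping it, nest it upright and fully down in the matching cup that stands on the bench. Then turn the knob on the dial anticlockwise (seen from above) until its pointer, the peak hand, is fully back at its zero stop, the upright pin at the front edge of the dial (the side nearest the robot), and let go. Leave the jar, the carved leaf and the chisel alone.

Things in the scene. Friction and masses are not known exactly. Their poses are not given: they have to be found in the camera images.
- scale: Fixed flat bench scale, grey housing 150 mm (x) by 280 mm (y), top face 50 mm above the bench. Origin: centre of its underside on the bench; its front faces its -x. Round steel pan on its +y half, round white dial lying face up on its -y half. It may be turned on the bench.
- pan_top (a point): Centre of the upper face of the round steel pan, 100 mm diameter, 66 mm above the bench when empty; the pan sinks some 5 mm under the cup and moves the thin steel load hand of the dial.
- dial_centre (a point): Centre of the white dial's face (116 mm diameter, 54 mm above the bench), on the knob's axis.
- zero_mark (a point): Zero mark on the dial's face, at its front (scale's -x), 47 mm from the dial centre; a thin upright steel pin (8 mm diameter, top 71 mm above the bench) beside it is the zero stop.
- peak_hand (a joint): Angle of the black knob with the peak hand (rad): 0 = at the zero stop, pointer to the scale's front (-x) at the zero mark; grows clockwise seen from above, up to 4.4. Turn anticlockwise to bring it home. Friction (0.04 N m) holds it where it is left.
- peak_hand_grip (a point): On the knob's vertical axis at grip height, 88 mm above the bench. The knob: round foot 38 mm wide, 58 to 65 mm above the bench, with an upright bar grip 40 mm long, 13 mm thick, top 99 mm above the bench; a thin flat pointer in line with the bar reaches 47 mm from the axis at 59 to 62 mm height. Own -x axis: the pointer's direction; y: across the bar.
- pan_cup: Plain steel cup, open top, 57 mm high: cone 34 mm outer diameter at the foot, 51 mm at 33 mm height; from there to the rim a straight collar, 64 mm outer, 59 mm inner diameter. Origin: centre of the underside, z up. Starts on the scale's pan. Nested, its collar rests on the lower cup's rim: its origin is then 24 mm above the lower one's.
- bench_cup: Plain steel cup, open top, 57 mm high: cone 34 mm outer diameter at the foot, 51 mm at 33 mm height; from there to the rim a straight collar, 64 mm outer, 59 mm inner diameter. Origin: centre of the underside, z up. Starts on the bench, left or right of the scale; it stays standing on the bench.
- glue_jar: Bystander: closed white jar, 64 mm diameter, 85 mm high, on the bench on the other side of the scale from the bench cup. Origin: centre of its underside.
- leaf: Bystander: dark carved wooden leaf, about 140 by 70 mm, 12 mm thick, lying on the bench beyond the scale. Origin: centre of its underside.
- chisel: Bystander: hand chisel with wooden handle, 160 mm long, lying on the bench beyond the scale. Origin: under its middle.

How it is judged:
On the way, in this order (a step that is already met when the one before it is completed fails the run):
1. the pan cup is nested fully down and upright in the bench cup, which stands on the bench, and is let go (horizontal distance between pan_cup and bench_cup below 0.006 m and z of pan_cup in the frame of bench_cup between 0.019 and 0.029 m and angle between each of pan_cup, bench_cup's own z axis and vertical below 0.1 rad and height (world z) of bench_cup below 0.006 m and contact force between the fingers and pan_cup below 0.1 N), for 0.2 s.
2. the peak hand is turned back to its zero stop (within 0.07 rad) (value of joint peak_hand below 0.07 rad), for 0.2 s.
At the end, for the whole second after the job is handed in: The pan cup is nested in the bench cup: axes within 6 mm, its origin 19 to 29 mm above the other's, both upright within 0.1 rad and at rest, the lower one standing on the bench (within 6 mm); the peak hand is within 0.07 rad of its zero stop; everything is released (all of step 1 and value of joint peak_hand below 0.07 rad and linear speed of each of pan_cup, bench_cup below 0.02 m/s); the robot touches nothing.
It fails at once if the glue jar is moved more than 30 mm (distance of glue_jar from where it was at the start of the episode above 0.03 m).
It fails at once if the carved leaf is moved more than 30 mm (distance of leaf from where it was at the start of the episode above 0.03 m).
It fails at once if the chisel is moved more than 30 mm (distance of chisel from where it was at the start of the episode above 0.03 m).
It fails at once if the pan cup is dropped: it moves faster than 0.5 m/s while the fingers do not hold it (a fall of over 12 mm) (contact force between the fingers and pan_cup below 0.1 N and linear speed of pan_cup above 0.5 m/s).
It also fails if it takes over 72 s, if anything falls off the work surface, if the arm or the gripper's body presses on something with over 40 N, if the wrist force passes 120 N, or if a joint passes its speed limit or range.

## Working session

There is one attempt and no reset: what is moved stays moved. The work goes in short steps, Python scripts to look and compute and a shell command to move; the robot and the scene stay as the last step left them, time stands still between calls to the robot, and variables do not carry over. Pictures are saved under pics/ and viewed, about 8 in all and at most 12, crops included, and the job is handed in when it is done.

```bash
mkdir -p pics; cat > h.py <<'E'
import numpy as np, cv2
from scipy.spatial.transform import Rotation as R
from rig import arm
def grab(n,f):
    d=arm.get_image(n); cv2.imwrite('pics/'+f+'.png',d['color'][:,:,::-1]); np.savez('pics/'+f+'.npz',K=d['intrinsics'],r=d['rvec'],t=d['tvec']); return d
def px2w(f,u,v,z):
    d=np.load('pics/'+f+'.npz'); K=d['K'];Rm=cv2.Rodrigues(d['r'])[0]
    c=-Rm.T@d['t'].ravel(); a=Rm.T@np.linalg.solve(K,[u,v,1.]); return c+a*(z-c[2])/a[2]
def wr2w(f,u,v,z):
    d=np.load('pics/'+f+'.npz'); K=d['K'];Rm=cv2.Rodrigues(d['r'])[0]
    c=-Rm.T@d['t'].ravel(); x=np.array([(u-K[0,2])/K[0,0],(v-K[1,2])/K[1,1]]); r=np.hypot(*x)
    a=Rm.T@np.array([*(np.sin(r)*x/max(r,1e-9)),np.cos(r)]); return c+a*(z-c[2])/a[2]
def proj(f,P):
    d=np.load('pics/'+f+'.npz'); return cv2.projectPoints(np.array(P,float).reshape(-1,3),d['r'],d['t'],d['K'],None)[0].reshape(-1,2)
def plan(p,q=None,yaw=None):
    # shift (tool axes) to world TCP p
    o=arm.get_obs(); Rt=R.from_quat(o['ee_rot']); print('shift',np.round(Rt.inv().apply(np.array(p)-o['position']),4))
def st():
    o=arm.get_obs(); print(round(o['time'],2),np.round(o['position'],4),np.round(R.from_quat(o['ee_rot']).as_matrix(),3).tolist(),np.round(o['joint_pos'],3),np.round(o['contact_force'],1),round(float(o['finger_gap']),4))
E
python3 - <<'E'
from h import *
grab('top','top0'); grab('scene','sc0'); st()
E
```

```text
0.1 [0.1882 0.4899 0.2308] [[-0.001, 0.359, 0.933], [-0.001, 0.933, -0.359], [-1.0, -0.001, -0.0]] [ 0.981  0.313  1.498  0.     1.331 -0.223] [-0.   0.5  0.8] 0.0856
```

View pics/top0.png

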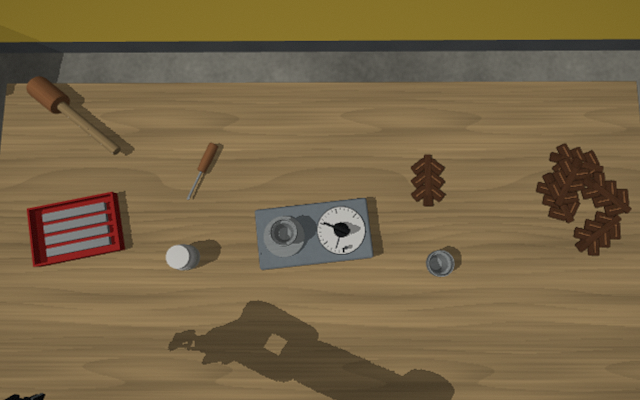

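View pics/sc0.png

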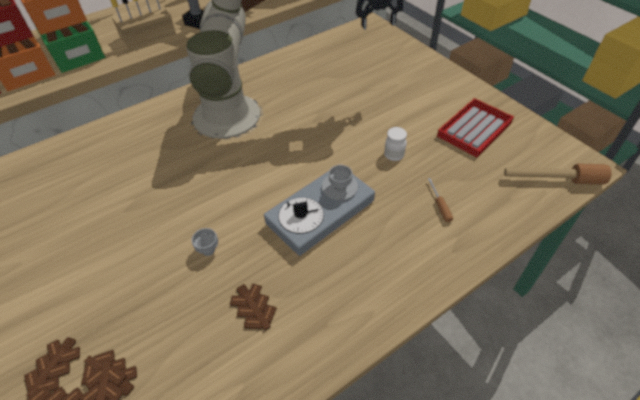

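The top view shows the pan cup at about (285,233), the dial at (342,230), the bench cup at (440,262) and the jar at (181,257). I'll enlarge the scale and cup region.

```bash
python3 - <<'E'
from h import *
i=cv2.imread('pics/top0.png'); c=i[190:285,250:462]; c=cv2.resize(c,None,fx=3.75,fy=3.75,interpolation=cv2.INTER_CUBIC); cv2.imwrite('pics/c0.png',c)
for n,u,v,z in [('pancup',285,231,.118),('dial',342,230,.054),('bcup',440,262,.055),('jar',181,257,.085)]: print(n,px2w('top0',u,v,z).round(4))
print(proj('top0',[[.5,0,0],[.5,0,.1]]))
E
```

```text
pancup [0.5381 0.0784 0.118 ]
dial [ 0.5455 -0.0557  0.054 ]
bcup [ 0.4685 -0.2914  0.055 ]
jar [0.4787 0.3266 0.085 ]
[[319.29909042 249.42561354]
 [319.07851618 247.95814744]]
```

View pics/c0.png

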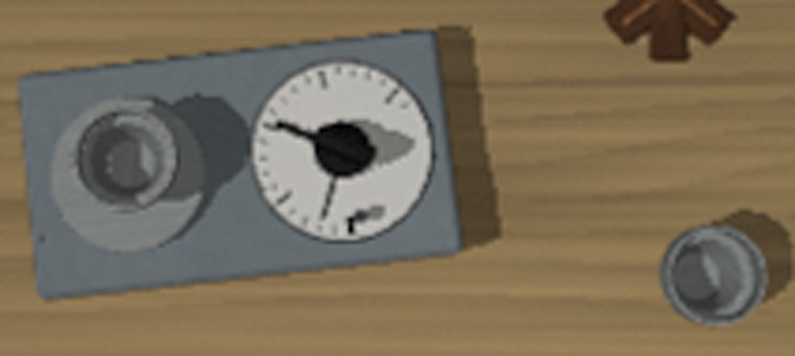

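The crop puts the pan cup rim centre at top-image pixel (284.1,231.3), the bench cup rim at (440.7,263.3) and the dial at (341.5,230.3). The scale is turned by about +0.12 rad. The pointer is at a heading of about 69°, so the peak is about 2.06 rad.

```bash
python3 - <<'E'
from h import *
for n,u,v,z in [('pancup',284.1,231.3,.118),('dial',341.5,230.3,.056),('bcup',440.7,263.3,.057)]: print(n,px2w('top0',u,v,z).round(4))
p=px2w('top0',284.1,231.3,.118); plan([p[0],p[1],.20])
E
```

```text
pancup [0.5374 0.0805 0.118 ]
dial [ 0.5446 -0.0544  0.056 ]
bcup [ 0.4653 -0.2924  0.057 ]
shift [ 0.031  -0.2569  0.4728]
```

```bash
python3 -m handwheel '[{"y":-0.257,"z":0.473,"jaw":0.085},{"y":-0.257,"z":0.473},{"y":-0.257,"z":0.473},{"y":-0.257,"z":0.473},{"y":-0.257,"z":0.473},{"y":-0.257,"z":0.473},{"y":-0.257,"z":0.473},{"y":-0.257,"z":0.473},{"y":-0.257,"z":0.473},{"y":-0.257,"z":0.473},{"y":-0.257,"z":0.473},{"x":0.03,"y":-0.257,"z":0.473}]' 40
python3 -m handwheel '[{"x":0.01},{"x":0.01},{"x":0.01}]'
python3 - <<'E'
from h import *
d=grab('wrist','w1'); st(); print(d['intrinsics'])
K=d['intrinsics'];Rm=cv2.Rodrigues(d['rvec'])[0];print((-Rm.T@d['tvec'].ravel()).round(3),Rm.round(2).tolist())
E
```

```text
0.15 [0.1882 0.4899 0.2309] [[-0.001, 0.359, 0.933], [-0.001, 0.933, -0.359], [-1.0, -0.001, -0.0]] [ 0.981  0.313  1.498 -0.     1.331 -0.223] [0.2 0.1 0.4] 0.0856
[[309.70691629   0.         314.94291728]
 [  0.         309.70691629 201.40306785]
 [  0.           0.           1.        ]]
[0.116 0.517 0.373] [[0.36, 0.93, -0.0], [0.89, -0.34, 0.3], [0.28, -0.11, -0.95]]validation failed for argument at $[0]...
validation failed for argument at $[0]...
```

View pics/w1.png

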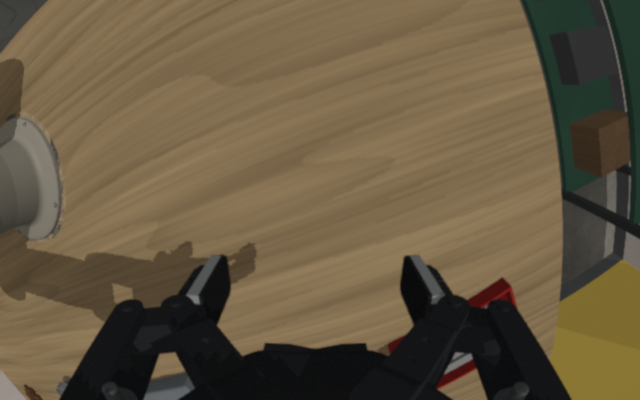

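Both calls were refused because every row needs all seven keys, so the arm hasn't moved. The image is only the start view, with the finger tips at about (215,275) and (415,275).

```bash
python3 -m handwheel '[{"wx":0,"wy":0,"wz":0,"x":0,"y":-0.257,"z":0.473,"jaw":0.085},{"wx":0,"wy":0,"wz":0,"x":0,"y":-0.257,"z":0.473,"jaw":0.085},{"wx":0,"wy":0,"wz":0,"x":0,"y":-0.257,"z":0.473,"jaw":0.085},{"wx":0,"wy":0,"wz":0,"x":0,"y":-0.257,"z":0.473,"jaw":0.085},{"wx":0,"wy":0,"wz":0,"x":0,"y":-0.257,"z":0.473,"jaw":0.085},{"wx":0,"wy":0,"wz":0,"x":0,"y":-0.257,"z":0.473,"jaw":0.085},{"wx":0,"wy":0,"wz":0,"x":0,"y":-0.257,"z":0.473,"jaw":0.085},{"wx":0,"wy":0,"wz":0,"x":0,"y":-0.257,"z":0.473,"jaw":0.085},{"wx":0,"wy":0,"wz":0,"x":0,"y":-0.257,"z":0.473,"jaw":0.085},{"wx":0,"wy":0,"wz":0,"x":0,"y":-0.257,"z":0.473,"jaw":0.085},{"wx":0,"wy":0,"wz":0,"x":0,"y":-0.257,"z":0.473,"jaw":0.085},{"wx":0,"wy":0,"wz":0,"x":0.03,"y":-0.257,"z":0.473,"jaw":0.085}]' 40
python3 - <<'E'
from h import *
d=grab('wrist','w2'); st()
E
```

```text
time: 1.35
position: [0.5414, 0.0768, 0.2031]
ee_rot: [0.131, 0.693, -0.13, 0.697]
contact_force: [-0.1, -0.0, -1.0]
finger_gap: 0.0851
1.4 [0.5372 0.0787 0.1962] [[-0.005, 0.362, 0.932], [0.0, 0.932, -0.362], [-1.0, -0.002, -0.005]] [-0.07   0.384  1.492 -0.     1.271 -1.271] [-0.6 -0.4 -5.6] 0.0851
```

View pics/w2.png

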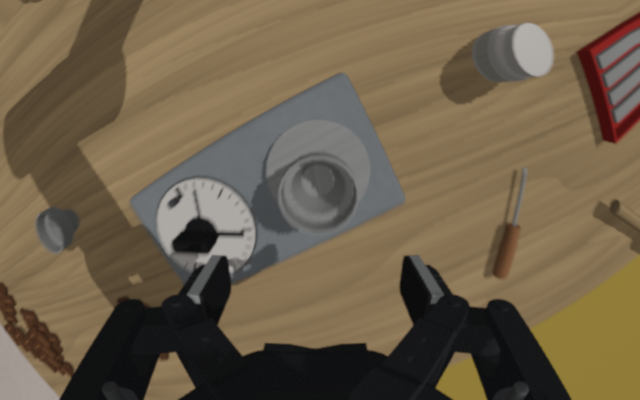

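The wrist view shows the cup rim centred at about (317,191), the dial face at about (207,222) and the jar at the upper right.

```bash
python3 - <<'E'
from h import *
i=cv2.imread('pics/w2.png'); cv2.imwrite('pics/c2.png',cv2.resize(i[90:290,120:390],None,fx=2.9,fy=2.9,interpolation=cv2.INTER_CUBIC))
print(wr2w('w2',317,191,.118),wr2w('w2',207,222,.054))
E
```

```text
[0.5301328  0.08283776 0.118     ] [ 0.53667317 -0.04322936  0.054     ]
```

View pics/c2.png

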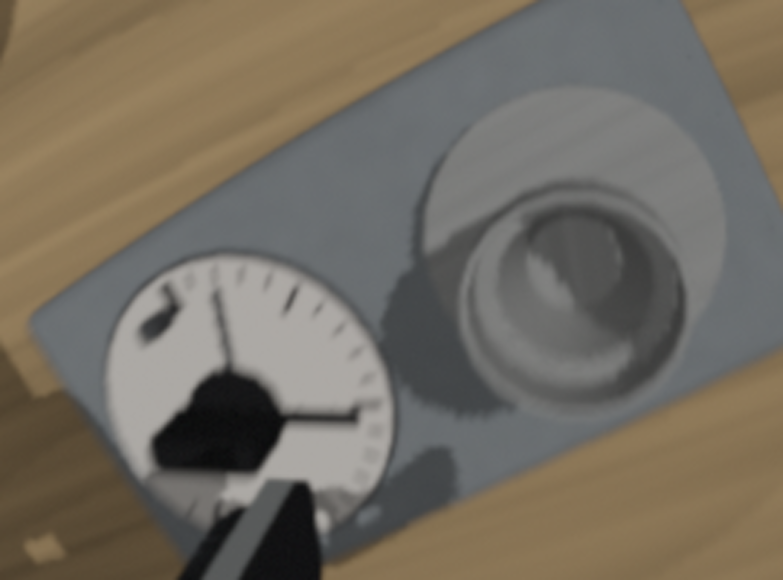

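```bash
python3 - <<'E'
from h import *
s=lambda x,y:(120+x/2.9,90+y/2.9)
for n,x,y,z in [('rim',573,305,.118),('rL',458,300,.118),('rR',687,300,.118),('rB',573,418,.118),('rT',573,188,.118),('dL',105,380,.054),('dR',396,405,.054),('dT',230,250,.054),('ptr tip',357,415,.0605),('pin top',172,290,.071),('knobfoot top',235,372,.065)]: print(n,wr2w('w2',*s(x,y),z).round(4))
E
```

```text
rim [0.5334 0.0821 0.118 ]
rL [0.5211 0.0543 0.118 ]
rR [0.543  0.1107 0.118 ]
rB [0.5637 0.0704 0.118 ]
rT [0.5043 0.0933 0.118 ]
dL [ 0.5141 -0.1013  0.054 ]
dR [0.5634 0.0037 0.054 ]
dT [ 0.4895 -0.028   0.054 ]
ptr tip [ 0.5598 -0.0089  0.0605]
pin top [ 0.4923 -0.0467  0.071 ]
knobfoot top [ 0.5282 -0.0419  0.065 ]
```

```bash
python3 -m handwheel '[{"wx":0,"wy":0,"wz":0,"x":0.04,"y":0,"z":-0.002,"jaw":0.085},{"wx":0,"wy":0,"wz":0,"x":0.07,"y":0,"z":-0.002,"jaw":0.085},{"wx":0,"wy":0,"wz":0,"x":0.095,"y":0,"z":-0.002,"jaw":0.085},{"wx":0,"wy":0,"wz":0,"x":0.108,"y":0,"z":-0.002,"jaw":0.085},{"wx":0,"wy":0,"wz":0,"x":0.113,"y":0,"z":-0.002,"jaw":0.085},{"wx":0,"wy":0,"wz":0,"x":0.113,"y":0,"z":-0.002,"jaw":0.085}]'
python3 - <<'E'
from h import *
d=grab('wrist','w3'); st()
i=cv2.imread('pics/w3.png'); cv2.imwrite('pics/c3.png',cv2.resize(i[130:390,160:480],None,fx=2.2,fy=2.2,interpolation=cv2.INTER_CUBIC))
E
```

```text
time: 2.0
position: [0.5359, 0.0815, 0.0886]
ee_rot: [0.129, 0.695, -0.129, 0.695]
contact_force: [-0.3, 0.5, 0.3]
finger_gap: 0.0847
2.05 [0.5363 0.0814 0.0893] [[0.001, 0.358, 0.934], [-0.0, 0.934, -0.358], [-1.0, 0.0, 0.001]] [-0.066  0.502  1.62  -0.     1.018 -1.27 ] [ 0.6 -0.3  0. ] 0.0852
```

View pics/c3.png

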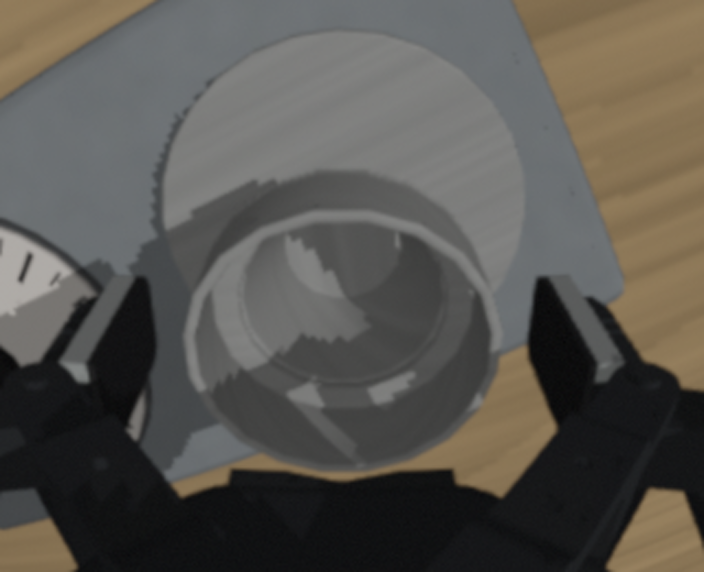

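Picture 7 shows the cup centred between the open pads, with its rim centred at crop (342,335), which is pixel (315.5,282).

```bash
python3 - <<'E'
from h import *
s=lambda x,y:(160+x/2.2,130+y/2.2)
P={n:wr2w('w3',*s(x,y),.118) for n,x,y in [('L',186,335),('R',498,335),('T',342,211),('B',342,468)]}
for n in P: print(n,P[n].round(4))
print(np.linalg.norm(P['L']-P['R']),np.linalg.norm(P['T']-P['B']))
d=(P['T']+P['B'])/2; o=arm.get_obs();print('rim centre in tool',R.from_quat(o['ee_rot']).inv().apply(d-o['position']))
E
```

```text
L [0.5209 0.0543 0.118 ]
R [0.543  0.1118 0.118 ]
T [0.5069 0.0926 0.118 ]
B [0.5647 0.0705 0.118 ]
0.061644248020235014 0.06189748578729753
rim centre in tool [-2.87270110e-02  2.20921183e-05 -4.77235082e-04]
```

```bash
python3 -m handwheel '[{"wx":0,"wy":0,"wz":0,"x":0.001,"y":0,"z":0,"jaw":0.055},{"wx":0,"wy":0,"wz":0,"x":0.001,"y":0,"z":0,"jaw":0.055},{"wx":0,"wy":0,"wz":0,"x":0.001,"y":0,"z":0,"jaw":0.055},{"wx":0,"wy":0,"wz":0,"x":0.001,"y":0,"z":0,"jaw":0.055},{"wx":0,"wy":0,"wz":0,"x":0.001,"y":0,"z":0,"jaw":0.055},{"wx":0,"wy":0,"wz":0,"x":0.001,"y":0,"z":0,"jaw":0.055},{"wx":0,"wy":0,"wz":0,"x":0.001,"y":0,"z":0,"jaw":0.055}]' 40
python3 -m handwheel '[{"wx":0,"wy":0,"wz":0,"x":-0.01,"y":0,"z":0,"jaw":0.055},{"wx":0,"wy":0,"wz":0,"x":-0.03,"y":0,"z":0,"jaw":0.055},{"wx":0,"wy":0,"wz":0,"x":-0.06,"y":0,"z":0,"jaw":0.055},{"wx":0,"wy":0,"wz":0,"x":-0.09,"y":0,"z":0,"jaw":0.055},{"wx":0,"wy":0,"wz":0,"x":-0.11,"y":0,"z":0,"jaw":0.055},{"wx":0,"wy":0,"wz":0,"x":-0.11,"y":0,"z":0,"jaw":0.055}]'
python3 - <<'E'
from h import *
st(); plan([.4653,-.2924,.198])
E
```

```text
time: 2.75
position: [0.5358, 0.0812, 0.0873]
ee_rot: [0.129, 0.695, -0.129, 0.695]
contact_force: [0.4, 0.3, 0.3]
finger_gap: 0.0627
time: 3.35
position: [0.5367, 0.0812, 0.2004]
ee_rot: [0.129, 0.693, -0.129, 0.697]
contact_force: [-0.0, -0.2, -1.7]
finger_gap: 0.0629
3.35 [0.5367 0.0812 0.2004] [[0.005, 0.359, 0.933], [-0.0, 0.934, -0.359], [-1.0, 0.001, 0.005]] [-0.066  0.374  1.495 -0.     1.267 -1.27 ] [-0.  -0.2 -1.7] 0.0629
shift [ 0.0022 -0.3744  0.0673]
```

```bash
python3 -m handwheel '[{"wx":0,"wy":0,"wz":0,"x":0,"y":-0.04,"z":0.016,"jaw":0.055},{"wx":0,"wy":0,"wz":0,"x":0,"y":-0.08,"z":0.03,"jaw":0.055},{"wx":0,"wy":0,"wz":0,"x":0,"y":-0.12,"z":0.05,"jaw":0.055},{"wx":0,"wy":0,"wz":0,"x":0,"y":-0.16,"z":0.066,"jaw":0.055},{"wx":0,"wy":0,"wz":0,"x":0,"y":-0.2,"z":0.083,"jaw":0.055},{"wx":0,"wy":0,"wz":0,"x":0,"y":-0.24,"z":0.1,"jaw":0.055},{"wx":0,"wy":0,"wz":0,"x":0,"y":-0.28,"z":0.117,"jaw":0.055},{"wx":0,"wy":0,"wz":0,"x":0,"y":-0.32,"z":0.133,"jaw":0.055},{"wx":0,"wy":0,"wz":0,"x":0,"y":-0.355,"z":0.15,"jaw":0.055},{"wx":0,"wy":0,"wz":0,"x":0,"y":-0.374,"z":0.157,"jaw":0.055},{"wx":0,"wy":0,"wz":0,"x":0,"y":-0.374,"z":0.157,"jaw":0.055},{"wx":0,"wy":0,"wz":0,"x":0,"y":-0.374,"z":0.157,"jaw":0.055}]'
python3 -m handwheel '[{"wx":0,"wy":0,"wz":0,"x":0,"y":0,"z":0,"jaw":0.055},{"wx":0,"wy":0,"wz":0,"x":0,"y":0,"z":0,"jaw":0.055},{"wx":0,"wy":0,"wz":0,"x":0,"y":0,"z":0,"jaw":0.055}]'
python3 - <<'E'
from h import *
d=grab('wrist','w4'); st()
E
```

```text
time: 4.55
position: [0.5479, -0.3236, 0.1961]
ee_rot: [0.13, 0.696, -0.129, 0.695]
contact_force: [0.1, 0.8, -0.8]
finger_gap: 0.0627
time: 4.85
position: [0.5484, -0.3234, 0.1975]
ee_rot: [0.129, 0.695, -0.129, 0.695]
contact_force: [0.6, -0.0, -1.9]
finger_gap: 0.0632
4.9 [ 0.5484 -0.3236  0.1975] [[0.0, 0.358, 0.934], [-0.0, 0.934, -0.358], [-1.0, -0.0, 0.0]] [-0.717  0.587  1.175 -0.     1.379 -1.922] [ 1.2  1.2 -0.9] 0.0629
```

View pics/w4.png

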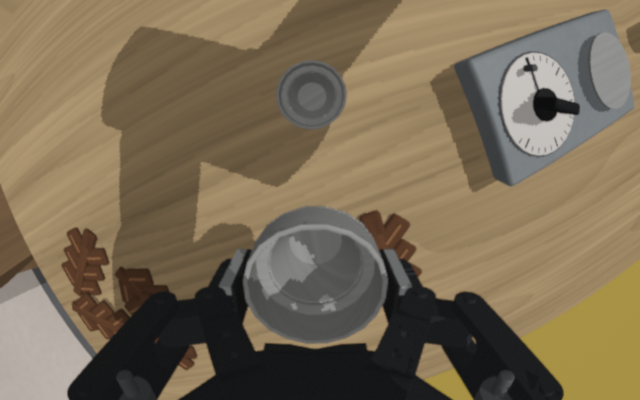

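Picture 8 shows the held cup upright, with its rim centred at about (316,283). The bench cup rim is at about (311.5,94.5), with radius about 34 px.

```bash
python3 - <<'E'
from h import *
P={n:wr2w('w4',x,y,.057) for n,x,y in [('L',277,94.5),('R',346,94.5),('T',311.5,61),('B',311.5,128)]}
c=sum(P.values())/4; print(c,np.linalg.norm(P['L']-P['R']),np.linalg.norm(P['T']-P['B']))
o=arm.get_obs();Rt=R.from_quat(o['ee_rot'])
H={n:wr2w('w4',x,y,o['position'][2]+.029) for n,x,y in [('L',246,283),('R',386,283),('T',316,225),('B',316,342)]}
h=sum(H.values())/4; print(h,np.linalg.norm(H['L']-H['R']),np.linalg.norm(H['T']-H['B']),Rt.inv().apply(h-o['position']))
print('tool shift tcp->bcup',Rt.inv().apply(c-o['position']))
print('top says',Rt.inv().apply(np.array([.4653,-.2924,.057])-o['position']))
E
```

```text
[ 0.4651498  -0.29498966  0.057     ] 0.06195220679375683 0.06140702153313386
[ 0.54659434 -0.32234217  0.22650727] 0.061063354030924694 0.06193985637625919 [-0.02900044  0.00048165 -0.0021104 ]
tool shift tcp->bcup [ 0.14049105 -0.00310738 -0.08798149]
top says [ 0.1404907  -0.00063546 -0.08876793]
```

```bash
python3 -m handwheel '[{"wx":0,"wy":0,"wz":0,"x":0,"y":-0.002,"z":-0.04,"jaw":0.055},{"wx":0,"wy":0,"wz":0,"x":0,"y":-0.002,"z":-0.075,"jaw":0.055},{"wx":0,"wy":0,"wz":0,"x":0.02,"y":-0.002,"z":-0.087,"jaw":0.055},{"wx":0,"wy":0,"wz":0,"x":0.05,"y":-0.002,"z":-0.087,"jaw":0.055},{"wx":0,"wy":0,"wz":0,"x":0.08,"y":-0.002,"z":-0.087,"jaw":0.055},{"wx":0,"wy":0,"wz":0,"x":0.1,"y":-0.002,"z":-0.087,"jaw":0.055},{"wx":0,"wy":0,"wz":0,"x":0.115,"y":-0.002,"z":-0.087,"jaw":0.055},{"wx":0,"wy":0,"wz":0,"x":0.125,"y":-0.002,"z":-0.087,"jaw":0.055},{"wx":0,"wy":0,"wz":0,"x":0.132,"y":-0.002,"z":-0.087,"jaw":0.055},{"wx":0,"wy":0,"wz":0,"x":0.137,"y":-0.002,"z":-0.087,"jaw":0.055},{"wx":0,"wy":0,"wz":0,"x":0.137,"y":-0.002,"z":-0.087,"jaw":0.055}]'
for k in 1 2; do :; done
python3 -m handwheel '[{"wx":0,"wy":0,"wz":0,"x":0.003,"y":0,"z":0,"jaw":0.055},{"wx":0,"wy":0,"wz":0,"x":0.006,"y":0,"z":0,"jaw":0.055},{"wx":0,"wy":0,"wz":0,"x":0.006,"y":0,"z":0,"jaw":0.055}]'
```

```text
time: 6.0
position: [0.4663, -0.2948, 0.0602]
ee_rot: [0.129, 0.695, -0.129, 0.695]
contact_force: [-0.5, -0.2, -1.4]
finger_gap: 0.063
time: 6.3
position: [0.4662, -0.2948, 0.0541]
ee_rot: [0.129, 0.695, -0.129, 0.695]
contact_force: [-1.0, 0.5, -0.4]
finger_gap: 0.063
```

```bash
python3 -m handwheel '[{"wx":0,"wy":0,"wz":0,"x":0.002,"y":0,"z":0,"jaw":0.055},{"wx":0,"wy":0,"wz":0,"x":0.002,"y":0,"z":0,"jaw":0.055}]'
python3 -m handwheel '[{"wx":0,"wy":0,"wz":0,"x":0.002,"y":0,"z":0,"jaw":0.055},{"wx":0,"wy":0,"wz":0,"x":0.002,"y":0,"z":0,"jaw":0.055}]'
```

```text
time: 6.5
position: [0.4663, -0.2948, 0.0522]
ee_rot: [0.129, 0.695, -0.129, 0.695]
contact_force: [0.2, -1.0, -1.0]
finger_gap: 0.0629
time: 6.7
position: [0.4666, -0.2953, 0.0509]
ee_rot: [0.129, 0.695, -0.129, 0.696]
contact_force: [-1.4, 0.1, 2.5]
finger_gap: 0.0626
```

```bash
python3 -m handwheel '[{"wx":0,"wy":0,"wz":0,"x":0.001,"y":0,"z":0,"jaw":0.055},{"wx":0,"wy":0,"wz":0,"x":0.001,"y":0,"z":0,"jaw":0.055}]'
python3 - <<'E'
from h import *
d=grab('wrist','w5'); st()
i=cv2.imread('pics/w5.png'); cv2.imwrite('pics/c5.png',cv2.resize(i[130:390,160:480],None,fx=2.2,fy=2.2,interpolation=cv2.INTER_CUBIC))
E
```

```text
time: 6.9
position: [0.4668, -0.2952, 0.0506]
ee_rot: [0.129, 0.695, -0.129, 0.696]
contact_force: [-1.8, 1.9, 11.4]
finger_gap: 0.0631
6.95 [ 0.4668 -0.2952  0.0506] [[0.001, 0.359, 0.933], [-0.001, 0.933, -0.359], [-1.0, -0.001, 0.002]] [-0.776  0.576  1.617  0.     0.947 -1.98 ] [-2.3  1.7 10.5] 0.0626
```

View pics/c5.png

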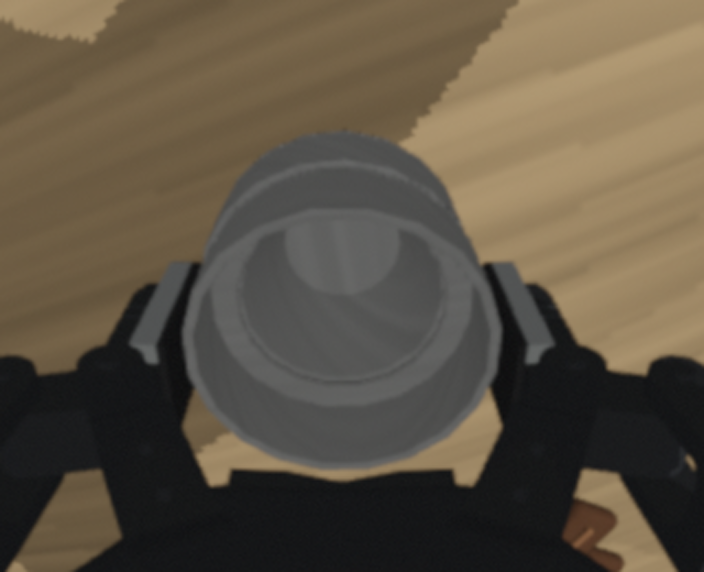

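Picture 9 shows the upper collar sitting on the lower cup's rim, aligned with it. The contact force is 11 N and the TCP height matches the 24 mm nesting. I'll release, then lift straight up.

```bash
python3 -m handwheel '[{"wx":0,"wy":0,"wz":0,"x":-0.001,"y":0,"z":0,"jaw":0.083},{"wx":0,"wy":0,"wz":0,"x":-0.001,"y":0,"z":0,"jaw":0.083},{"wx":0,"wy":0,"wz":0,"x":-0.001,"y":0,"z":0,"jaw":0.083},{"wx":0,"wy":0,"wz":0,"x":-0.001,"y":0,"z":0,"jaw":0.083},{"wx":0,"wy":0,"wz":0,"x":-0.001,"y":0,"z":0,"jaw":0.083},{"wx":0,"wy":0,"wz":0,"x":-0.02,"y":0,"z":0,"jaw":0.083},{"wx":0,"wy":0,"wz":0,"x":-0.06,"y":0,"z":0,"jaw":0.083},{"wx":0,"wy":0,"wz":0,"x":-0.1,"y":0,"z":0,"jaw":0.083},{"wx":0,"wy":0,"wz":0,"x":-0.13,"y":0,"z":0,"jaw":0.083},{"wx":0,"wy":0,"wz":0,"x":-0.15,"y":0,"z":0,"jaw":0.083},{"wx":0,"wy":0,"wz":0,"x":-0.15,"y":0,"z":0,"jaw":0.083}]'
python3 - <<'E'
from h import *
st(); grab('top','top1')
i=cv2.imread('pics/top1.png'); c=i[190:285,250:462]; c=cv2.resize(c,None,fx=3.75,fy=3.75,interpolation=cv2.INTER_CUBIC)
# knob estimates
a=np.array([.5446,-.0544]); s=.121
print('pancup-based axis', np.array([np.cos(s),np.sin(s)]))
plan([.541,-.051,.2])
E
```

```text
time: 8.05
position: [0.4671, -0.2955, 0.2019]
ee_rot: [0.128, 0.694, -0.13, 0.697]
contact_force: [0.0, 0.2, -0.9]
finger_gap: 0.0832
8.05 [ 0.4671 -0.2955  0.2019] [[0.004, 0.359, 0.934], [-0.004, 0.934, -0.359], [-1.0, -0.002, 0.005]] [-0.776  0.394  1.462 -0.     1.28  -1.98 ] [ 0.   0.2 -0.9] 0.0832
pancup-based axis [0.99268843 0.12070496]
shift [-0.0004  0.2545 -0.018 ]
```

```bash
python3 - <<'E'
from h import *
P={n:wr2w('w4',x,y,.054) for n,x,y in [('L',499,104),('R',575,104),('T',537,51),('B',537,157)]}
print(sum(P.values())/4,{k:v.round(4) for k,v in P.items()}, wr2w('w4',579,108,.0605))
E
python3 -m handwheel '[{"wx":0.15,"wy":0,"wz":0,"x":0,"y":0.03,"z":-0.002,"jaw":0.04},{"wx":0.3,"wy":0,"wz":0,"x":0,"y":0.06,"z":-0.005,"jaw":0.04},{"wx":0.45,"wy":0,"wz":0,"x":0,"y":0.09,"z":-0.007,"jaw":0.04},{"wx":0.6,"wy":0,"wz":0,"x":0,"y":0.12,"z":-0.01,"jaw":0.04},{"wx":0.75,"wy":0,"wz":0,"x":0,"y":0.15,"z":-0.012,"jaw":0.04},{"wx":0.9,"wy":0,"wz":0,"x":0,"y":0.18,"z":-0.014,"jaw":0.04},{"wx":1.05,"wy":0,"wz":0,"x":0,"y":0.21,"z":-0.016,"jaw":0.04},{"wx":1.2,"wy":0,"wz":0,"x":0,"y":0.235,"z":-0.018,"jaw":0.04},{"wx":1.35,"wy":0,"wz":0,"x":0.01,"y":0.25,"z":-0.018,"jaw":0.04},{"wx":1.5,"wy":0,"wz":0,"x":0.03,"y":0.254,"z":-0.018,"jaw":0.04},{"wx":1.61,"wy":0,"wz":0,"x":0.05,"y":0.254,"z":-0.018,"jaw":0.04},{"wx":1.61,"wy":0,"wz":0,"x":0.05,"y":0.254,"z":-0.018,"jaw":0.04}]'
python3 -m handwheel '[{"wx":0,"wy":0,"wz":0,"x":0,"y":0,"z":0,"jaw":0.04},{"wx":0,"wy":0,"wz":0,"x":0,"y":0,"z":0,"jaw":0.04}]'
python3 - <<'E'
from h import *
st(); grab('wrist','w6')
i=cv2.imread('pics/w6.png'); cv2.imwrite('pics/c6.png',cv2.resize(i[90:350,160:480],None,fx=2.2,fy=2.2,interpolation=cv2.INTER_CUBIC))
E
```

```text
[ 0.54440445 -0.0578865   0.054     ] {'L': array([ 0.5307, -0.1151,  0.054 ]), 'R': array([0.5582, 0.0024, 0.054 ]), 'T': array([ 0.4873, -0.0421,  0.054 ]), 'B': array([ 0.6014, -0.0768,  0.054 ])} [0.56254665 0.00198466 0.0605    ]
time: 9.3
position: [0.5387, -0.0505, 0.1454]
ee_rot: [-0.589, -0.391, 0.592, -0.387]
contact_force: [-0.4, 0.5, 0.5]
finger_gap: 0.0401
time: 9.5
position: [0.5409, -0.0515, 0.1499]
ee_rot: [0.59, 0.389, -0.59, 0.39]
contact_force: [0.5, 0.4, 0.3]
finger_gap: 0.04
9.5 [ 0.5409 -0.0515  0.1499] [[0.001, 0.919, -0.393], [-0.0, -0.393, -0.919], [-1.0, 0.001, -0.0]] [-0.311  0.428  1.556 -0.     1.156  0.093] [0.5 0.4 0.3] 0.04
```

View pics/c6.png

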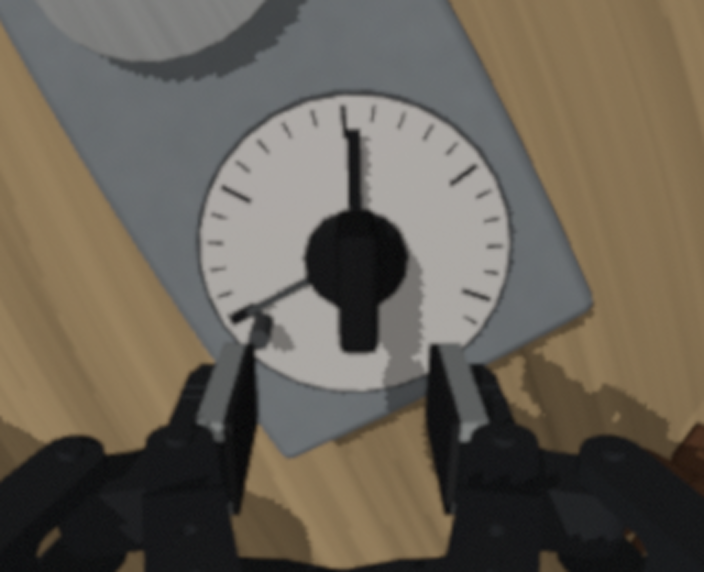

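Picture 10 shows the bar in line with image vertical, so it is square to the jaws. The dial face is centred at crop (355,243) and the zero pin at about (262,325).

```bash
python3 - <<'E'
from h import *
s=lambda x,y:(160+x/2.2,90+y/2.2)
P={n:wr2w('w6',*s(x,y),.054) for n,x,y in [('L',198,240),('R',512,240),('T',355,92),('B',355,391)]}
c=sum(P.values())/4; b=sum([(P['T']+P['B'])/2])
f=(wr2w('w6',*s(305,258),.065)+wr2w('w6',*s(408,258),.065))/2
tip=wr2w('w6',*s(353,130),.0605)
o=arm.get_obs();Rt=R.from_quat(o['ee_rot'])
print(c,b,f,tip); print([Rt.inv().apply(p-o['position']).round(4) for p in (c,b,f,tip)])
z=wr2w('w6',*s(258,340),.06);print('pin',z)
E
```

```text
[ 0.5468654  -0.05250637  0.054     ] [ 0.54586532 -0.05461445  0.054     ] [ 0.54663519 -0.05342539  0.065     ] [ 0.5628623  -0.01194825  0.0605    ]
[array([ 0.096 ,  0.0057, -0.0015]), array([0.096 , 0.0057, 0.0009]), array([ 0.085 ,  0.0059, -0.0005]), array([ 0.0895,  0.0045, -0.045 ])]
pin [ 0.49924868 -0.07059544  0.06      ]
```

```bash
python3 -m handwheel '[{"wx":0,"wy":0,"wz":0,"x":0.01,"y":0.0055,"z":0.0005,"jaw":0.04},{"wx":0,"wy":0,"wz":0,"x":0.04,"y":0.0055,"z":0.0005,"jaw":0.04},{"wx":0,"wy":0,"wz":0,"x":0.065,"y":0.0055,"z":0.0005,"jaw":0.04},{"wx":0,"wy":0,"wz":0,"x":0.077,"y":0.0055,"z":0.0005,"jaw":0.04},{"wx":0,"wy":0,"wz":0,"x":0.079,"y":0.0055,"z":0.0005,"jaw":0.04},{"wx":0,"wy":0,"wz":0,"x":0.079,"y":0.0055,"z":0.0005,"jaw":0.005},{"wx":0,"wy":0,"wz":0,"x":0.079,"y":0.0055,"z":0.0005,"jaw":0.005},{"wx":0,"wy":0,"wz":0,"x":0.079,"y":0.0055,"z":0.0005,"jaw":0.005},{"wx":0,"wy":0,"wz":0,"x":0.079,"y":0.0055,"z":0.0005,"jaw":0.005},{"wx":0,"wy":0,"wz":0,"x":0.079,"y":0.0055,"z":0.0005,"jaw":0.005},{"wx":0,"wy":0,"wz":0,"x":0.079,"y":0.0055,"z":0.0005,"jaw":0.005}]' 25
python3 - <<'E'
from h import *
st(); print(arm.get_obs()['torque'])
E
```

```text
time: 10.65
position: [0.5456, -0.0538, 0.0715]
ee_rot: [0.591, 0.389, -0.59, 0.389]
contact_force: [-4.1, 2.3, 6.4]
finger_gap: 0.0128
10.65 [ 0.5456 -0.0538  0.0715] [[0.001, 0.919, -0.395], [-0.0, -0.395, -0.919], [-1.0, 0.001, -0.0]] [-0.312  0.538  1.615  0.     0.987  0.094] [-4.1  2.3  6.4] 0.0128
[0.32592534 0.68640091 0.00838394]
```

```bash
python3 -m handwheel '[{"wx":-0.1,"wy":0,"wz":0,"x":-0.001,"y":0,"z":0,"jaw":0.005},{"wx":-0.22,"wy":0,"wz":0,"x":-0.001,"y":0,"z":0,"jaw":0.005},{"wx":-0.34,"wy":0,"wz":0,"x":-0.001,"y":0,"z":0,"jaw":0.005},{"wx":-0.46,"wy":0,"wz":0,"x":-0.001,"y":0,"z":0,"jaw":0.005},{"wx":-0.58,"wy":0,"wz":0,"x":-0.001,"y":0,"z":0,"jaw":0.005},{"wx":-0.7,"wy":0,"wz":0,"x":-0.001,"y":0,"z":0,"jaw":0.005},{"wx":-0.82,"wy":0,"wz":0,"x":-0.001,"y":0,"z":0,"jaw":0.005},{"wx":-0.94,"wy":0,"wz":0,"x":-0.001,"y":0,"z":0,"jaw":0.005},{"wx":-1.06,"wy":0,"wz":0,"x":-0.001,"y":0,"z":0,"jaw":0.005},{"wx":-1.18,"wy":0,"wz":0,"x":-0.001,"y":0,"z":0,"jaw":0.005},{"wx":-1.3,"wy":0,"wz":0,"x":-0.001,"y":0,"z":0,"jaw":0.005},{"wx":-1.4,"wy":0,"wz":0,"x":-0.001,"y":0,"z":0,"jaw":0.005}]'
python3 -m handwheel '[{"wx":-0.12,"wy":0,"wz":0,"x":0,"y":0,"z":0,"jaw":0.005},{"wx":-0.24,"wy":0,"wz":0,"x":0,"y":0,"z":0,"jaw":0.005},{"wx":-0.36,"wy":0,"wz":0,"x":0,"y":0,"z":0,"jaw":0.005},{"wx":-0.46,"wy":0,"wz":0,"x":0,"y":0,"z":0,"jaw":0.005},{"wx":-0.54,"wy":0,"wz":0,"x":0,"y":0,"z":0,"jaw":0.005},{"wx":-0.6,"wy":0,"wz":0,"x":0,"y":0,"z":0,"jaw":0.005},{"wx":-0.6,"wy":0,"wz":0,"x":0,"y":0,"z":0,"jaw":0.005}]'
python3 - <<'E'
from h import *
st(); print(arm.get_obs()['torque'])
E
```

```text
time: 11.85
position: [0.5443, -0.054, 0.0715]
ee_rot: [0.199, 0.679, -0.2, 0.677]
contact_force: [-7.3, -1.8, 3.2]
finger_gap: 0.0127
time: 12.55
position: [0.5441, -0.0546, 0.0715]
ee_rot: [-0.009, 0.708, 0.009, 0.706]
contact_force: [-8.6, -5.0, 2.7]
finger_gap: 0.0127
12.55 [ 0.5441 -0.0546  0.0715] [[-0.003, -0.025, 1.0], [-0.001, 1.0, 0.025], [-1.0, -0.001, -0.003]] [-0.313  0.538  1.616 -0.002  0.991 -1.908] [-8.6 -5.   2.7] 0.0127
[-0.70104056  1.54896312  0.07141213]
```

```bash
python3 -m handwheel '[{"wx":-0.04,"wy":0,"wz":0,"x":0,"y":0,"z":0,"jaw":0.005},{"wx":-0.06,"wy":0,"wz":0,"x":0,"y":0,"z":0,"jaw":0.005},{"wx":-0.06,"wy":0,"wz":0,"x":0,"y":0,"z":0,"jaw":0.005}]'
python3 -c "
from h import *
st(); print(arm.get_obs()['torque'])"
python3 -m handwheel '[{"wx":-0.03,"wy":0,"wz":0,"x":0,"y":0,"z":0,"jaw":0.005},{"wx":-0.05,"wy":0,"wz":0,"x":0,"y":0,"z":0,"jaw":0.005},{"wx":-0.05,"wy":0,"wz":0,"x":0,"y":0,"z":0,"jaw":0.005}]'
python3 -c "
from h import *
st(); print(arm.get_obs()['torque'])"
```

```text
time: 12.85
position: [0.5441, -0.0546, 0.0715]
ee_rot: [-0.03, 0.708, 0.029, 0.705]
contact_force: [-8.5, -4.8, 2.4]
finger_gap: 0.0127
12.85 [ 0.5441 -0.0546  0.0715] [[-0.003, -0.084, 0.996], [-0.001, 0.996, 0.084], [-1.0, -0.001, -0.004]] [-0.313  0.538  1.616 -0.003  0.991 -1.967] [-8.5 -4.8  2.4] 0.0127
[-0.70719777  1.51184172  0.02542749]
time: 13.15
position: [0.5442, -0.0547, 0.0715]
ee_rot: [-0.047, 0.707, 0.047, 0.704]
contact_force: [-8.5, -4.9, 2.9]
finger_gap: 0.0125
13.15 [ 0.5442 -0.0547  0.0715] [[-0.003, -0.132, 0.991], [-0.001, 0.991, 0.132], [-1.0, -0.0, -0.003]] [-3.140e-01  5.380e-01  1.616e+00 -2.000e-03  9.910e-01 -2.016e+00] [-8.5 -4.9  2.9] 0.0125
[-0.75421916  1.53541891 -0.63938303]
```

The moment jumped to -0.64 N m with the tool at 0.132 rad, close to the scale's own yaw of about 0.12, so the pointer is against the stop. I'll release, lift clear and check.

```bash
python3 -m handwheel '[{"wx":0,"wy":0,"wz":0,"x":0,"y":0,"z":0,"jaw":0.04},{"wx":0,"wy":0,"wz":0,"x":0,"y":0,"z":0,"jaw":0.04},{"wx":0,"wy":0,"wz":0,"x":0,"y":0,"z":0,"jaw":0.04},{"wx":0,"wy":0,"wz":0,"x":0,"y":0,"z":0,"jaw":0.04},{"wx":0,"wy":0,"wz":0,"x":-0.02,"y":0,"z":0,"jaw":0.04},{"wx":0,"wy":0,"wz":0,"x":-0.05,"y":0,"z":0,"jaw":0.04},{"wx":0,"wy":0,"wz":0,"x":-0.09,"y":0,"z":0,"jaw":0.04},{"wx":0,"wy":0,"wz":0,"x":-0.12,"y":0,"z":0,"jaw":0.04},{"wx":0,"wy":0,"wz":0,"x":-0.12,"y":0,"z":0,"jaw":0.04},{"wx":0,"wy":0,"wz":0,"x":-0.12,"y":0,"z":0,"jaw":0.04}]'
python3 - <<'E'
from h import *
grab('wrist','w7'); grab('scene','sc1')
a=cv2.imread('pics/w7.png')[60:300,110:430]; b=cv2.imread('pics/sc1.png')[150:350,170:400]
a=cv2.resize(a,(400,300),interpolation=cv2.INTER_CUBIC); b=cv2.resize(b,(345,300),interpolation=cv2.INTER_CUBIC)
cv2.imwrite('pics/c7.png',np.hstack([a,b]))
E
```

```text
time: 14.15
position: [0.5454, -0.0538, 0.1913]
ee_rot: [-0.047, 0.705, 0.047, 0.706]
contact_force: [-0.6, 0.1, -0.4]
finger_gap: 0.0403
```

View pics/c7.png

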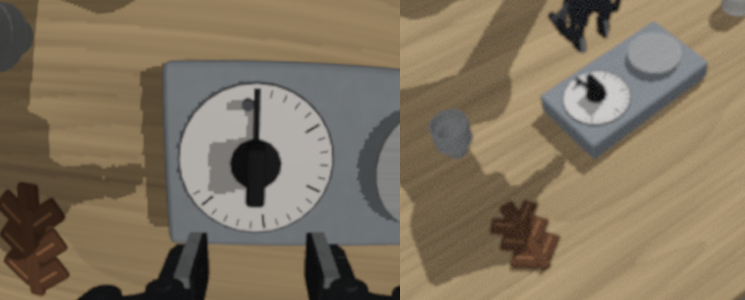

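Picture 11 shows the pointer against the zero pin and the cup stack standing. One last close check covers both.

```bash
python3 - <<'E'
from h import *
grab('top','top2')
a=cv2.imread('pics/w7.png')[110:240,240:400]; b=cv2.imread('pics/top2.png')[240:290,415:465]; c=cv2.imread('pics/sc1.png')[210:270,180:230]
r=lambda i,w,h:cv2.resize(i,(w,h),interpolation=cv2.INTER_CUBIC)
cv2.imwrite('pics/c8.png',np.hstack([r(a,400,325),r(b,200,325)[:,:],r(c,200,325)]))
E
```

```text
(no output)
```

View pics/c8.png

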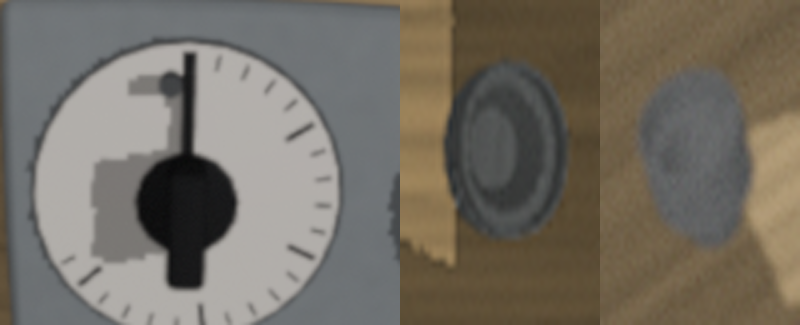

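```bash
python3 - <<'E'
from h import *
s=lambda x,y:(240+x/2.5,110+y/2.5)
t=wr2w('w7',*s(190,55),.0605); r=wr2w('w7',*s(188,152),.0605); p=wr2w('w7',*s(171,84),.071)
print(t,r,p,'heading-pi',np.arctan2(*(r-t)[1::-1]))
print(px2w('top2',441.75,262.8,.081),px2w('top2',441.75,262.8,.057))
E
```

```text
[ 0.49156872 -0.0605172   0.0605    ] [ 0.52628722 -0.05655849  0.0605    ] [ 0.50138706 -0.06572696  0.071     ] heading-pi 0.11353289124819871
[ 0.46642776 -0.28851135  0.081     ] [ 0.46653931 -0.29497214  0.057     ]
```

```bash
python3 -c "
from h import *
st(); print(arm.finish_job())"
```

```text
14.3 [ 0.5449 -0.0537  0.19  ] [[-0.002, -0.133, 0.991], [0.001, 0.991, 0.133], [-1.0, 0.001, -0.002]] [-0.312  0.398  1.489  0.     1.257 -2.016] [ 0.5 -0.6 -0.7] 0.04
the job is handed in; nothing more can be done
None
```

The job is handed in at 14.3 s. The empty cup is nested in the bench cup and the peak hand is back at its zero stop; `finish_job` gives no verdict, so this rests on my own checks.

- **Cup:** I lifted it off the pan and lowered it until it met about 11 N of contact. The tool height there was within about 1 mm of the 24 mm nesting height. I then let go and lifted straight up.
- **Knob:** I turned it about 2.1 rad anticlockwise. The moment jumped to -0.64 N m at the stop, and I released it there.
- **Peak hand check:** The last wrist picture shows the pointer touching the zero pin. Its heading is 0.114 rad against a scale yaw of about 0.121 rad, so it is within about 0.01 rad of zero.
- **Check that first disagreed:** In the last top view, the cup outline centre read at rim height came out about 7 mm off in y. The outline is wider than one cup because it also takes in the lower cup. Its right edge alone agrees with the expected nested position to under 1 pixel (about 2 mm).
- **Refused moves:** The first two move calls were rejected because every row needs all seven values, so nothing moved then.
- **Bystanders:** No move went near the jar, leaf or chisel. I did not measure their positions again at the end.

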